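Turn the condiment carousel to the pepper mill

TASK

Turn the condiment carousel by pushing one of the steel arms on top of it with a finger until the wooden pepper mill stands squarely in line with the red mark on the foot, and leave it there. Push gently (do not grip the arms), do not touch the tray or the things on it, which must all stay standing in their seats, and leave everything else on the worktop alone.

Things in the scene. Friction and masses are not known exactly. Their poses are not given: they have to be found in the camera images.
- carousel_base: fixed dark steel foot of the carousel, 216 mm across and 14 mm high, standing on the worktop; origin: centre of its underside, on the turning axis. Its -x axis points along the red mark, which looks roughly, not exactly, towards the robot.
- mark (a point): centre of the top of the red round pad (30 mm across, 6 mm thick) at the outer end of the red mark, 158 mm from the turning axis, showing outside the edge of the tray
- handle: steel column and hub (38 mm wide, top 236 mm up) with four round arms along its own +x, +y, -x, -y, 225 mm above the worktop, 10 mm thick, each with a 20 mm black ball centred 95 mm from the axis. Turns with the tray both ways without stops, against a little friction (2 to 5 N at the arms), and stays where left. Origin: on the turning axis at worktop height.
- tray: pale stone tray fixed to the handle, 250 mm wide, top 32 mm above the worktop, with four round brass seats (rims 10 mm high, 64 mm inside) centred 79 mm from the axis, at 45 degrees between the arms. Origin and axes as the handle's. Between the top of the pepper mill and the arms' height there is 38 mm of free space, more over the others.
- pepper_mill: the wooden pepper mill, 58 mm across, 150 mm tall, light brown turned wood with a small metal knob; stands loose in one of the seats (any of them); origin: centre of its underside, z up
- salt_shaker: salt shaker, glass with a grey domed cap, 44 mm across, 90 mm tall; stands loose in one of the seats (any of them); origin: centre of its underside, z up
- spice_paprika: spice jar with a black cap, 41 mm across, 105 mm tall; stands loose in one of the seats (any of them); origin: centre of its underside, z up
- vanilla_drops: small brown dropper bottle with a black pipette cap, 33 mm across, 102 mm tall; stands loose in one of the seats (any of them); origin: centre of its underside, z up
- mug_tea: green and white mug, 78 mm wide, 101 mm tall, loose on the worktop, to be left alone; origin: centre of its underside
- lemon_a: lemon, 83x58x58 mm, loose on the worktop, to be left alone; origin: centre of its underside
- tin_sardines: flat sardine tin, 63x105x24 mm, loose on the worktop, to be left alone; origin: centre of its underside
Mind the look-alikes: they are no part of the job. Leave any purple look-alike of the pepper_mill alone. What is shaped like the salt_shaker but green or turquoise is not meant.

How it is judged:
By the outcome, as a careful person would: the job done as asked, in the order asked, and still so for the second after the job is handed in, with the robot touching nothing.
It also fails if it takes over 48 s, if anything falls off the work surface, if the arm or the gripper's body presses on something with over 40 N, if the wrist force passes 120 N, or if a joint passes its speed limit or range.

ROBOT

A 6-joint arm with a two-finger parallel gripper is mounted at the origin on a cart in front of the work surface, level with it; the furniture and walls round the work are solid. World frame = base frame: x ahead of the robot, y to its left, z up, the work surface at z = 0. Lengths are in m, angles in rad, forces in N, time in s.
With the tool pointing down it reaches from about 0.425 to 0.95 m from the base axis. Payload 3.5 kg.
Tool frame: the origin (TCP) lies midway between the tips of the shut fingers; the grasp point (between the pads) lies ctrl.grasp_offset behind it (ctrl.grasp_offset is the distance from the TCP to the grasp point, in m); x points along the fingers, y is the direction in which the jaws open and shut, and the axes are right-handed (so a half turn about x gives the same grasp; the last joint's range is limited). The gripper opens to 85 mm and grips with 20 to 120 N. Pads are 22 mm wide; open, the fingers measure 114 mm over their backs; the gripper's body (76 mm by 85 mm) begins 54 mm behind the grasp point. The pads swing forward as they close: fully open they stand 13 mm farther back than shut.
Start: joints at [-1.413, 0.286, 1.577, -0, 1.279, -0.15], TCP at [0.205, -0.643, 0.231] pointing down, gripper open.
Joint ranges: [-2.77, 2.77], [-0.9, 2.22], [0.21, 2.48], [-1.53, 4.67], [0.24, 2.81], [-2.84, 2.84]. Speed limits (rad/s): [2.79, 2.79, 3.14, 3.14, 3.14, 3.14].

INTERFACE

Orientations are given as a unit quaternion [x, y, z, w].
In Python, from plant import readout, read_camera, sign_off, ctrl gives the robot as it stands.
- The arm moves only by the tool drive_tool, never from a script. Its argument "steps" is a list of rows, each a list of 5 numbers: the shift along the tool's x, y, z in cm, then the turn about the tool's x in degrees, then the opening, from 0 (shut) to 1 (fully open). A call has 1 to 10 rows; each row shifts and turns the commanded pose from where the row before left it, along the tool's axes as they then stand; what a row does not reach is not made up. A row lasts 1/10 s, in which the tool goes at most 50 mm and 8.59 degrees, less where a joint would pass 70% of its speed; a pose out of reach is approached as far as the arm can. A call is refused whole if a number of a shift passes 5 or a number of a turn 8.59, either way. A call with a gripper value outside its range is refused whole. The fingers move at their own pace and stop on an object; "force" is the grip in N (left out, the last holds). Time passes only in rows, so rows that do not move let the fingers close. It gives the time, the measured TCP pose, the force and the opening at its end, in the units of the state.
- readout.get_state(): the state, without advancing time (a new reading comes with each control period).
- read_camera(name): name is "scene" or "top" or "wrist"; returns a dict with "frame" (384x512x3 uint8, red, green, blue), "vertical_fov" (degrees; the focal length in pixels is half the picture's height over the tangent of half this angle, whatever the lens; pixels are square), "cx", "cy" (the principal point, pixels), "k1" (the pictures are not rectified: a ray, as slopes to the right and down, at radius r is drawn at 1 + k1 r^2 times it, then the intrinsics apply), "eye" and "orientation" of the camera in the world. Camera axes: x right, y up, looking along -z (the intrinsics and any distortion apply to the point x, -y, -z); pixel columns grow to the right and rows downward; lengths in m; the calibration is good to about 2 mm. A picture is of the moment at which its call begins. There is no depth.
- sign_off(): hands the job in, once; it reports no verdict.
The state is a dict: "time": time; "qpos": joint angles; "dq": joint speeds; "joint_efforts": joint torques, N m; "eef_pos": TCP position; "tcp_rot": TCP orientation; "contact_force": force on the tool from outside, world axes, zero at the start; "wrist_torque": the same for the moment, N m; "opening": opening from 0.0 (shut) to 1.0 (fully open).
Only numpy, scipy, OpenCV 4.12 (cv2) and the standard library are available. Lean on these libraries where they do the work, as an engineer would, in place of code of your own. Each camera call takes 0.05 s, during which the arm holds its last target. There are 200 camera calls.

## Working session

There is one attempt and no reset: what is moved stays moved. The work goes in short steps, Python scripts to look and compute and a tool call to move; the robot and the scene stay as the last step left them, time stands still between calls to the robot, and variables do not carry over. Pictures are saved under pics/ and viewed, about 8 in all and at most 12, crops included, and the job is handed in when it is done.

Besides the shell and the picture viewer there is one more tool, called after "Emit:" as name([rows], argument=value, ...), one row to a line, values as JSON. drive_tool: Moves the arm, as the interface text tells. Its arguments: {"type":"object","properties":{"steps":{"type":"array","items":{"type":"array","items":{"type":"number"}}},"force":{"type":"number"}},"required":["steps"]}

```bash
mkdir -p pics; cat > h.py <<'E'
import numpy as np,cv2
from scipy.spatial.transform import Rotation as R
from plant import readout, read_camera, sign_off, ctrl
def cam(n,save=None):
    c=read_camera(n)
    if save: cv2.imwrite('pics/'+save,c['frame'][:,:,::-1])
    return c
def K(c): return 384/2/np.tan(np.radians(c['vertical_fov'])/2)
def proj(c,P):
    P=np.atleast_2d(P); q=R.from_quat(c['orientation']).inv().apply(P-np.array(c['eye']))
    s=np.c_[q[:,0]/-q[:,2],-q[:,1]/-q[:,2]]; r2=(s**2).sum(1,keepdims=True)
    return s*(1+c['k1']*r2)*K(c)+[c['cx'],c['cy']]
def back(c,uv,z):
    d=(np.atleast_2d(uv).astype(float)-[c['cx'],c['cy']])/K(c); s=d.copy()
    for _ in range(20): s=d/(1+c['k1']*(s**2).sum(1,keepdims=True))
    w=R.from_quat(c['orientation']).apply(np.c_[s[:,0],-s[:,1],-np.ones(len(s))])
    e=np.array(c['eye']); return e+w*((z-e[2])/w[:,2])[:,None]
E
python3 - <<'E'
from h import *
for n in('top','scene'):
    c=cam(n,n+'0.png'); print(n,{k:v for k,v in c.items() if k!='frame'})
print(readout.get_state())
E
```

```text
top {'vertical_fov': 47.82213395867433, 'cx': 251.36669117256776, 'cy': 190.76964391996884, 'k1': -0.15678614550612563, 'eye': array([ 0.35107957, -0.06820706,  1.30323508]), 'orientation': array([ 0.04322933, -0.03668027, -0.70353016,  0.70840038])}
scene {'vertical_fov': 55.901950591949166, 'cx': 253.46421265547215, 'cy': 188.02868596197305, 'k1': -0.07066803708182293, 'eye': array([0.02200831, 0.68629327, 0.43942396]), 'orientation': array([-0.14206247,  0.52951741,  0.80520455, -0.22599822])}
{'time': 0.1, 'qpos': array([-1.41303357e+00,  2.87102010e-01,  1.57803136e+00,  2.68897281e-05,
        1.27856975e+00, -1.49996974e-01]), 'dq': array([ 0.00100782, -0.00261998, -0.00281961,  0.00098049,  0.00125175,
        0.00080909]), 'joint_efforts': array([ 6.18972008e-04, -4.07296515e+01, -2.93699455e+01, -1.74267843e-04,
        3.42941661e-03, -1.70189089e-06]), 'eef_pos': array([ 0.20441731, -0.64268881,  0.23006844]), 'tcp_rot': array([ 0.69875773,  0.109124  , -0.69874532,  0.10763162]), 'contact_force': array([-1.26874602,  0.15170433,  0.10758105]), 'wrist_torque': array([-0.01654297,  0.02427757,  0.02007249]), 'opening': 1.0010084998694884}
```

View pics/top0.png

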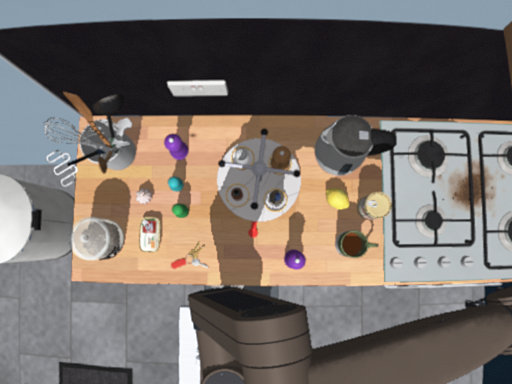

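View pics/scene0.png

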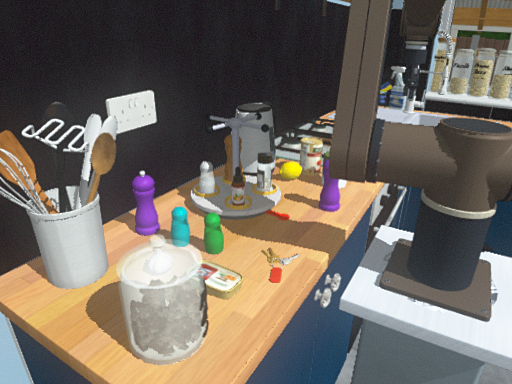

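Top: hub near (260,170), the arm balls around it, brown mill near (281,157), red pad near (254,231). I'll enlarge that area.

```bash
python3 - <<'E'
from h import *
im=cv2.imread('pics/top0.png')[115:245,205:315]
cv2.imwrite('pics/crop0.png',cv2.resize(im,None,fx=4.5,fy=4.5,interpolation=cv2.INTER_CUBIC))
E
```

```text
(no output)
```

View pics/crop0.png

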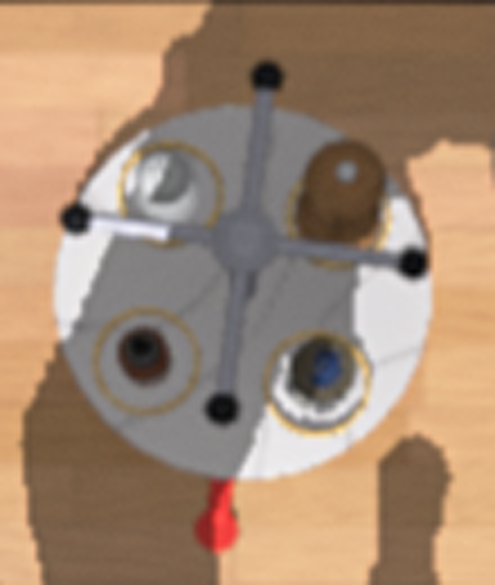

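Crop: balls at (267,76), (413,263), (221,408), (76,217); pad at about (217,530); mill in the seat to the upper right.

```bash
cat >> h.py <<'E'
def solve(c,balls,padpix=None):
    B=back(c,balls,0.225); A=B[:,:2].mean(0)
    print('balls',B[:,:2].round(4).tolist(),'axis',A.round(4),'r',np.linalg.norm(B[:,:2]-A,axis=1).round(4))
    D=np.degrees(np.arctan2(*(B[:,:2]-A).T[::-1])); print('ball ang',D.round(1))
    if padpix is not None:
        P=back(c,[padpix],0.006 if True else 0)[0]; print('pad',P.round(4),'ang',np.degrees(np.arctan2(*(P[:2]-A)[::-1])).round(2),'r',np.linalg.norm(P[:2]-A).round(4))
    return B,A
E
python3 - <<'E'
from h import *
c=cam('top')
f=lambda p:(np.array(p)+.5)/4.5-.5+[205,115]
# red centroid, round pad: use red mask
im=c['frame'][115:245,205:315].astype(int); m=(im[...,0]>150)&(im[...,1]<80)&(im[...,2]<80)
ys,xs=np.nonzero(m); print([(y+115,xs[ys==y].min()+205,xs[ys==y].max()+205) for y in sorted(set(ys))])
solve(c,f([(267,76),(413,263),(221,408),(76,217)]),f((217,530)))
# tray rim ellipse centre
print('tray edge L,R,T,B',back(c,f([(54,280),(433,285),(240,103),(245,480)]),.032)[:,:2].round(4).tolist())
print('mill knob',back(c,f([(346,170)]),.182))
E
```

```text
[(np.int64(222), np.int64(255), np.int64(255)), (np.int64(223), np.int64(254), np.int64(255)), (np.int64(224), np.int64(254), np.int64(255)), (np.int64(225), np.int64(253), np.int64(255)), (np.int64(226), np.int64(253), np.int64(255)), (np.int64(227), np.int64(253), np.int64(255)), (np.int64(228), np.int64(252), np.int64(255)), (np.int64(229), np.int64(252), np.int64(256)), (np.int64(230), np.int64(252), np.int64(256)), (np.int64(231), np.int64(252), np.int64(256)), (np.int64(232), np.int64(252), np.int64(256)), (np.int64(233), np.int64(252), np.int64(256)), (np.int64(234), np.int64(252), np.int64(256)), (np.int64(235), np.int64(252), np.int64(255)), (np.int64(236), np.int64(252), np.int64(253))]
balls [[0.626, -0.0887], [0.5191, -0.1709], [0.4371, -0.0639], [0.5441, 0.0183]] axis [ 0.5316 -0.0763] r [0.0952 0.0954 0.0953 0.0955]
ball ang [ -7.5 -97.5 172.5  82.4]
pad [ 0.3733 -0.0609  0.006 ] ang 174.46 r 0.159
tray edge L,R,T,B [[0.5364, 0.0477], [0.5346, -0.2024], [0.6565, -0.0744], [0.4055, -0.0791]]
mill knob [[ 0.58069878 -0.13601543  0.182     ]]
```

```bash
cat >> h.py <<'E'
A0=np.array([.5316,-.0768])
def circ(a,r): return A0+r*np.array([np.cos(np.radians(a)),np.sin(np.radians(a))])
def plan(W,smax):
    """print rows (cm, tool axes) through world waypoints from measured pose"""
    s=readout.get_state(); p=np.array(s['eef_pos']); r=R.from_quat(s['tcp_rot']); print(p.round(4))
    acc=np.zeros(3)
    for w in W:
        d=r.inv().apply(np.array(w)-s['eef_pos'])*100
        n=max(1,int(np.ceil(np.abs(d-acc).max()/smax))); st=((d-acc)/n).round(1); acc=acc+st*n
        print(n,'x',st.tolist(),'->',np.round(w,3))
E
python3 - <<'E'
from h import *
s=readout.get_state(); print(R.from_quat(s['tcp_rot']).as_matrix().round(3), ctrl.grasp_offset)
a=circ(-68,.065)
plan([[.205,-.643,.31],[.40,-.45,.31],[a[0],a[1],.31],[a[0],a[1],.206]],4.5)
E
```

```text
[[-0.     0.303 -0.953]
 [ 0.002 -0.953 -0.303]
 [-1.    -0.002 -0.   ]] 0.0187
[ 0.2044 -0.6428  0.2302]
2 x [-4.0, 0.0, -0.0] -> [ 0.205 -0.643  0.31 ]
6 x [0.0, -2.1, -4.1] -> [ 0.4  -0.45  0.31]
6 x [0.0, -4.2, -4.0] -> [ 0.556 -0.137  0.31 ]
3 x [3.5, 0.1, -0.1] -> [ 0.556 -0.137  0.206]
```

Emit:
drive_tool([
  [-4,0,0,0,0],
  [-4,0,0,0,0],
  [0,-2.1,-4.1,0,0],
  [0,-2.1,-4.1,0,0],
  [0,-2.1,-4.1,0,0],
  [0,-2.1,-4.1,0,0],
  [0,-2.1,-4.1,0,0],
  [0,-2.1,-4.1,0,0],
  [0,0,0,0,0],
  [0,0,0,0,0],
], force=20)

```text
time: 1.15
eef_pos: [0.4014, -0.4478, 0.3111]
tcp_rot: [-0.698, -0.109, 0.699, -0.109]
contact_force: [0.1, -0.6, 0.2]
opening: -0.002
```

Emit:
drive_tool([
  [0,-4.2,-4,0,0],
  [0,-4.2,-4,0,0],
  [0,-4.2,-4,0,0],
  [0,-4.2,-4,0,0],
  [0,-4.2,-4,0,0],
  [0,-4.2,-4,0,0],
  [0,0,0,0,0],
  [0,0,0,0,0],
  [0,0,0,0,0],
])

```text
time: 2.05
eef_pos: [0.5316, -0.1807, 0.3111]
tcp_rot: [-0.699, -0.108, 0.699, -0.108]
contact_force: [0.3, -0.2, 0.4]
opening: 0.002
```

```bash
python3 - <<'E'
from h import *
c=cam('wrist','w1.png')
a=circ(-68,.065)
plan([[a[0],a[1],.31],[a[0],a[1],.206]],4.5)
E
```

```text
[ 0.5315 -0.1809  0.3111]
1 x [0.1, -3.4, -3.6] -> [ 0.556 -0.137  0.31 ]
3 x [3.5, -0.0, -0.0] -> [ 0.556 -0.137  0.206]
```

View pics/w1.png

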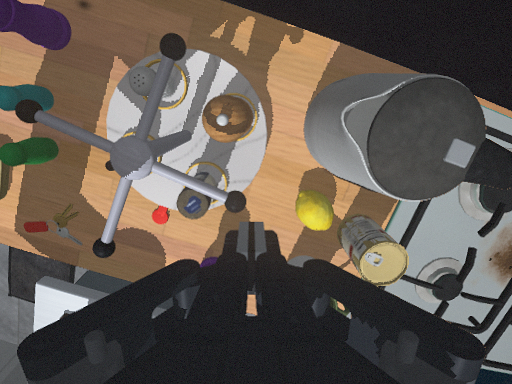

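The wrist view shows the hub at (132,157), the mill at (230,118), the arm to be pushed with its ball at (235,202), and the kettle well clear.

Emit:
drive_tool([
  [0,-1.7,-1.8,0,0],
  [0,-1.7,-1.8,0,0],
  [0,0,0,0,0],
  [3.5,0,0,0,0],
  [3.5,0,0,0,0],
  [3.5,0,0,0,0],
  [0,0,0,0,0],
  [0,0,0,0,0],
])

```text
time: 2.9
eef_pos: [0.5557, -0.137, 0.2064]
tcp_rot: [-0.698, -0.108, 0.699, -0.108]
contact_force: [0.5, -0.4, 0.3]
opening: 0.0
```

```bash
python3 - <<'E'
from h import *
c=cam('wrist','w2.png')
plan([[*circ(a,.068),.206] for a in list(range(-76,-200,-7))],2)
print(readout.get_state()['contact_force'])
E
```

```text
[ 0.5568 -0.1372  0.2082]
1 x [0.2, 0.3, 1.0] -> [ 0.548 -0.143  0.206]
1 x [0.0, -0.1, 0.8] -> [ 0.54  -0.144  0.206]
1 x [0.0, -0.2, 0.8] -> [ 0.532 -0.145  0.206]
1 x [0.0, -0.3, 0.8] -> [ 0.523 -0.144  0.206]
1 x [0.0, -0.4, 0.7] -> [ 0.515 -0.143  0.206]
1 x [0.0, -0.5, 0.7] -> [ 0.507 -0.14   0.206]
1 x [0.0, -0.6, 0.6] -> [ 0.5   -0.137  0.206]
1 x [0.0, -0.6, 0.6] -> [ 0.493 -0.133  0.206]
1 x [0.0, -0.7, 0.4] -> [ 0.486 -0.127  0.206]
1 x [0.0, -0.7, 0.4] -> [ 0.48  -0.121  0.206]
1 x [0.0, -0.8, 0.3] -> [ 0.475 -0.115  0.206]
1 x [0.0, -0.8, 0.2] -> [ 0.471 -0.108  0.206]
1 x [-0.0, -0.8, 0.1] -> [ 0.468 -0.1    0.206]
1 x [-0.0, -0.9, -0.0] -> [ 0.465 -0.092  0.206]
1 x [-0.0, -0.8, -0.2] -> [ 0.464 -0.084  0.206]
1 x [-0.0, -0.8, -0.2] -> [ 0.464 -0.076  0.206]
1 x [-0.0, -0.7, -0.3] -> [ 0.464 -0.067  0.206]
1 x [-0.0, -0.8, -0.4] -> [ 0.466 -0.059  0.206]
[-0.3070683  -0.09991798  0.44000596]
```

View pics/w2.png

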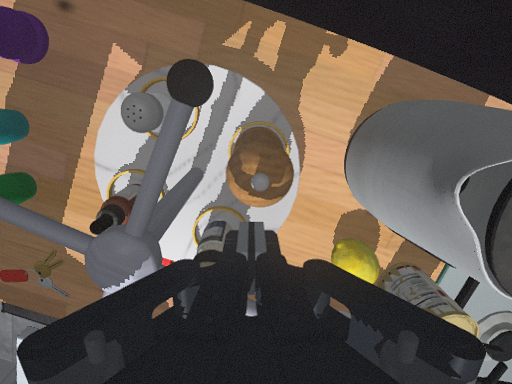

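The shut fingers sit beside the arm, above the tray and clear of everything. I'll push in small steps.

Emit:
drive_tool([
  [0,0.2,0.5,0,0],
  [0,0.1,0.5,0,0],
  [0,-0.1,0.5,0,0],
  [0,-0.1,0.5,0,0],
  [0,-0.1,0.5,0,0],
  [0,-0.2,0.5,0,0],
  [0,-0.2,0.5,0,0],
  [0,-0.3,0.5,0,0],
  [0,-0.3,0.5,0,0],
  [0,-0.4,0.5,0,0],
])

```text
time: 3.95
eef_pos: [0.504, -0.1376, 0.2065]
tcp_rot: [0.699, 0.108, -0.699, 0.109]
contact_force: [4.8, 0.4, 0.5]
opening: -0.001
```

```bash
python3 - <<'E'
from h import *
c=cam('wrist','w3.png')
s=readout.get_state(); p=s['eef_pos']; d=p[:2]-A0; a=np.degrees(np.arctan2(d[1],d[0])); print('finger ang',a,'r',np.hypot(*d),s['contact_force'])
plan([[*circ(a-6*k,.068),.206] for k in range(1,18)],2)
E
```

```text
finger ang -115.70428403839303 r 0.06692551868884494 [ 0.1270191   0.30310399 -0.19502913]
[ 0.5026 -0.1371  0.2061]
1 x [0.0, -0.4, 0.6] -> [ 0.496 -0.135  0.206]
1 x [0.0, -0.6, 0.4] -> [ 0.49  -0.131  0.206]
1 x [0.0, -0.6, 0.4] -> [ 0.485 -0.126  0.206]
1 x [0.0, -0.6, 0.3] -> [ 0.48  -0.121  0.206]
1 x [0.0, -0.7, 0.2] -> [ 0.475 -0.115  0.206]
1 x [0.0, -0.7, 0.2] -> [ 0.472 -0.109  0.206]
1 x [0.0, -0.7, 0.1] -> [ 0.469 -0.103  0.206]
1 x [0.0, -0.7, 0.0] -> [ 0.466 -0.096  0.206]
1 x [0.0, -0.7, -0.1] -> [ 0.465 -0.089  0.206]
1 x [0.0, -0.7, -0.1] -> [ 0.464 -0.082  0.206]
1 x [0.0, -0.7, -0.2] -> [ 0.464 -0.075  0.206]
1 x [0.0, -0.7, -0.3] -> [ 0.464 -0.068  0.206]
1 x [0.0, -0.6, -0.3] -> [ 0.466 -0.061  0.206]
1 x [0.0, -0.6, -0.4] -> [ 0.468 -0.054  0.206]
1 x [0.0, -0.5, -0.5] -> [ 0.47  -0.047  0.206]
1 x [0.0, -0.5, -0.5] -> [ 0.474 -0.041  0.206]
1 x [0.0, -0.5, -0.5] -> [ 0.478 -0.035  0.206]
```

View pics/w3.png

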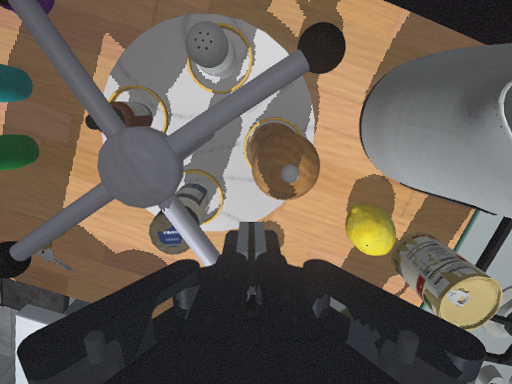

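The arm turned by about 30° with a force under 5 N, and everything is still standing. I'll continue to a finger angle of about -195°.

Emit:
drive_tool([
  [0,-0.4,0.6,0,0],
  [0,-0.6,0.4,0,0],
  [0,-0.6,0.4,0,0],
  [0,-0.6,0.3,0,0],
  [0,-0.7,0.2,0,0],
  [0,-0.7,0.2,0,0],
  [0,-0.7,0.1,0,0],
  [0,-0.7,0,0,0],
  [0,-0.6,-0.1,0,0],
  [0,-0.4,-0.1,0,0],
])

```text
time: 5.0
eef_pos: [0.4662, -0.0858, 0.206]
tcp_rot: [-0.698, -0.109, 0.699, -0.108]
contact_force: [1.9, -2.7, 0.3]
opening: -0.004
```

```bash
python3 - <<'E'
from h import *
cam('wrist','w4.png')
c=cam('top','t4.png')
s=readout.get_state(); p=s['eef_pos']; d=p[:2]-A0; a=np.degrees(np.arctan2(d[1],d[0])); print('finger ang',a,'r',np.hypot(*d),s['contact_force'])
plan([[*circ(a-5*k,.068),.206] for k in range(1,11)],2)
w=cv2.imread('pics/w4.png'); t=cv2.imread('pics/t4.png')[110:250,200:320]
cv2.imwrite('pics/m4.png',np.hstack([cv2.resize(w,(400,300)),cv2.resize(t,(343,400),interpolation=cv2.INTER_CUBIC)[:300]]))
E
```

```text
finger ang -172.82352583310157 r 0.06621602830173084 [-0.71160614 -0.45675132  0.50794749]
[ 0.4659 -0.0851  0.2057]
1 x [-0.0, -0.6, 0.0] -> [ 0.464 -0.079  0.206]
1 x [-0.0, -0.6, -0.1] -> [ 0.464 -0.073  0.206]
1 x [-0.0, -0.5, -0.3] -> [ 0.464 -0.068  0.206]
1 x [-0.0, -0.5, -0.3] -> [ 0.465 -0.062  0.206]
1 x [-0.0, -0.5, -0.3] -> [ 0.467 -0.056  0.206]
1 x [-0.0, -0.5, -0.3] -> [ 0.469 -0.05   0.206]
1 x [-0.0, -0.4, -0.4] -> [ 0.471 -0.045  0.206]
1 x [-0.0, -0.4, -0.5] -> [ 0.474 -0.04   0.206]
1 x [-0.0, -0.4, -0.5] -> [ 0.478 -0.035  0.206]
1 x [-0.0, -0.3, -0.5] -> [ 0.482 -0.031  0.206]
```

View pics/m4.png

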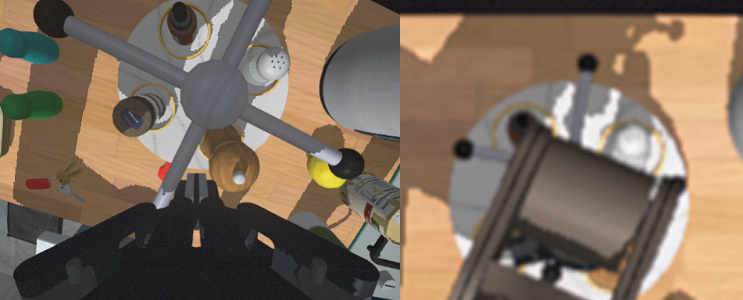

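Salt, dropper bottle, jar and mill are all standing. The arms have turned about -91° so far, leaving about 40°. Next I push about 33° and measure.

Emit:
drive_tool([
  [0,-0.6,0,0,0],
  [0,-0.6,-0.1,0,0],
  [0,-0.5,-0.2,0,0],
  [0,-0.5,-0.3,0,0],
  [0,-0.5,-0.3,0,0],
  [0,-0.4,-0.3,0,0],
  [0,-0.2,-0.2,0,0],
  [0,0,0,0,0],
  [0,0,0,0,0],
])

```text
time: 6.0
eef_pos: [0.4702, -0.0499, 0.2061]
tcp_rot: [-0.699, -0.109, 0.699, -0.108]
contact_force: [0.1, 0.3, -0.9]
opening: 0.001
```

```bash
python3 - <<'E'
from h import *
cw=cam('wrist','w5.png')
c=cam('top','t5.png')
s=readout.get_state(); p=s['eef_pos']; d=p[:2]-A0; a=np.degrees(np.arctan2(d[1],d[0])); print('finger ang',a,'r',np.hypot(*d),s['contact_force'])
# predicted ball positions for a range of angles in both views
for cc,n in((cw,'w'),(c,'t')):
  print(n,'pad',proj(cc,[[.3733,-.0609,.006]]).round(0).tolist())
t=cv2.imread('pics/t5.png')[110:250,200:320]
cv2.imwrite('pics/m5.png',np.hstack([cv2.resize(cv2.imread('pics/w5.png'),(460,345)),cv2.resize(t,(296,345),interpolation=cv2.INTER_CUBIC)]))
E
```

```text
finger ang 156.5692047220159 r 0.06693003736536352 [ 0.21025195  0.83220364 -0.18268595]
w pad [[238.0, 234.0]]
t pad [[253.0, 232.0]]
```

View pics/m5.png

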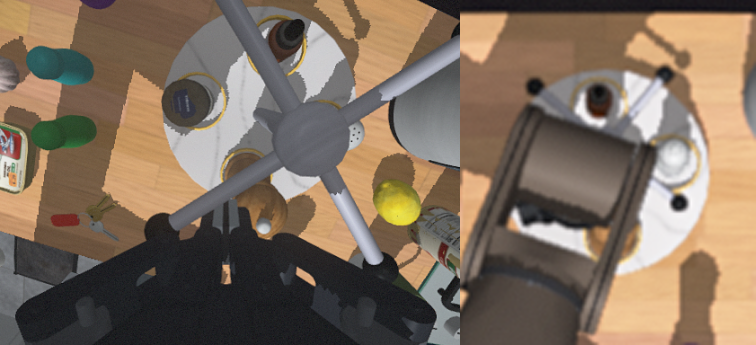

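```bash
cat >> h.py <<'E'
def refine(c,guess):
    # dark ball centroids near guesses
    g=c['frame'].astype(int).max(2); out=[]
    for u,v in guess:
        u0,v0=int(round(u)),int(round(v)); w=g[v0-6:v0+7,u0-6:u0+7]; m=np.clip(70-w,0,None)
        yy,xx=np.mgrid[-6:7,-6:7]; out.append((u0+(m*xx).sum()/m.sum(),v0+(m*yy).sum()/m.sum()))
    return np.array(out)
def angs(c,px):
    B=back(c,px,.225)[:,:2]-A0; print(np.array(px).round(1).tolist(),np.degrees(np.arctan2(B[:,1],B[:,0])).round(2),np.hypot(*B.T).round(4))
E
python3 - <<'E'
from h import *
c=cam('top')
G=[(283.5,140.4),(230.4,145.3),(288.8,192.4)]
angs(c,G); angs(c,refine(c,G))
E
```

```text
[[283.5, 140.4], [230.4, 145.3], [288.8, 192.4]] [ -40.86   51.66 -129.49] [0.0945 0.0934 0.0969]
[[282.7, 139.4], [229.8, 144.7], [288.3, 191.8]] [ -38.92   51.51 -129.29] [0.0953 0.0956 0.0949]
```

About 11.6° to go. I'll push 10.5° in slow steps and look again.

```bash
python3 - <<'E'
from h import *
plan([[*circ(156.6-2.1*k,.067),.206] for k in range(1,6)],2)
E
```

```text
[ 0.4702 -0.0503  0.2062]
1 x [0.0, -0.2, -0.2] -> [ 0.471 -0.048  0.206]
1 x [0.0, -0.2, -0.1] -> [ 0.472 -0.046  0.206]
1 x [0.0, -0.1, -0.2] -> [ 0.473 -0.044  0.206]
1 x [0.0, -0.2, -0.2] -> [ 0.475 -0.041  0.206]
1 x [0.0, -0.2, -0.2] -> [ 0.476 -0.039  0.206]
```

Emit:
drive_tool([
  [0,-0.2,-0.2,0,0],
  [0,-0.2,-0.1,0,0],
  [0,-0.1,-0.2,0,0],
  [0,-0.2,-0.2,0,0],
  [0,-0.2,-0.2,0,0],
  [0,0,0,0,0],
  [0,0,0,0,0],
])

```text
time: 6.85
eef_pos: [0.4763, -0.0387, 0.2063]
tcp_rot: [0.699, 0.109, -0.699, 0.108]
contact_force: [0.5, 0.8, -0.2]
opening: 0.004
```

```bash
python3 - <<'E'
from h import *
c=cam('top','t6.png'); s=readout.get_state(); d=s['eef_pos'][:2]-A0; print(np.degrees(np.arctan2(d[1],d[0])),s['contact_force'])
def pr(a): return proj(c,[[*circ(x,.095),.225] for x in a])
G=pr([-50,40,-140]); angs(c,refine(c,refine(c,G)))
E
```

```text
145.5285670745681 [0.47802517 0.77985113 0.13162115]
[[287.4, 143.9], [234.4, 140.2], [283.6, 196.5]] [ -48.98   41.54 -139.39] [0.095  0.0953 0.0949]
```

About 1.6° to go. I'll lift off and check the mark and the mill from the earlier vantage point.

```bash
python3 - <<'E'
from h import *
plan([[.472,-.034,.206],[.472,-.034,.311],[.5316,-.18,.311]],4)
E
```

```text
[ 0.4763 -0.0388  0.2063]
1 x [0.0, -0.6, 0.3] -> [ 0.472 -0.034  0.206]
3 x [-3.5, 0.0, -0.0] -> [ 0.472 -0.034  0.311]
4 x [0.0, 3.9, -0.3] -> [ 0.532 -0.18   0.311]
```

Emit:
drive_tool([
  [0,0.3,0.3,0,0],
  [0,0.3,0.3,0,0],
  [-3.5,0,0,0,0],
  [-3.5,0,0,0,0],
  [-3.5,0,0,0,0],
  [0,3.6,-0.6,0,0],
  [0,3.6,-0.6,0,0],
  [0,3.6,-0.6,0,0],
  [0,3.6,-0.6,0,0],
  [0,0,0,0,0],
])

```text
time: 7.9
eef_pos: [0.5395, -0.1804, 0.3105]
tcp_rot: [-0.699, -0.107, 0.699, -0.107]
contact_force: [-0.1, 1.0, -0.6]
opening: 0.002
```

Emit:
drive_tool([
  [0,0,0,0,0],
  [0,0,0,0,0],
])

```text
time: 8.1
eef_pos: [0.5384, -0.1762, 0.3112]
tcp_rot: [-0.699, -0.109, 0.699, -0.108]
contact_force: [0.5, -0.5, -0.4]
opening: 0.004
```

```bash
python3 - <<'E'
from h import *
cw=cam('wrist','w7.png'); print(readout.get_state()['eef_pos'])
import pickle; pickle.dump(cw,open('w7.pkl','wb'))
im=cw['frame'].astype(int); m=(im[...,0]>130)&(im[...,1]<70)&(im[...,2]<70)
n,l,st,ce=cv2.connectedComponentsWithStats(m.astype(np.uint8))
print([(st[i].tolist(),ce[i].round(1).tolist()) for i in range(1,n) if st[i][4]>20])
for i in range(1,n):
    if st[i][4]>20: P=back(cw,[ce[i]],.006)[0]; print(P.round(4), np.degrees(np.arctan2(P[1]-A0[1],P[0]-A0[0])),np.hypot(*(P[:2]-A0)))
cv2.imwrite('pics/w7b.png',cv2.resize(cv2.imread('pics/w7.png')[:300],(800,469)))
E
```

```text
[ 0.53843111 -0.17598987  0.31142614]
[]
```

View pics/w7b.png

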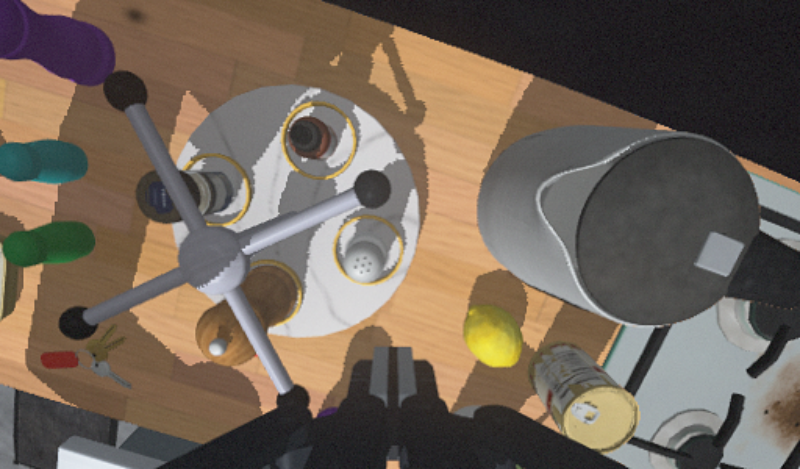

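All four pieces stand in their seats, but the mill hides the pad from here. I'll use the first wrist picture, whose camera pose is known by offset, to refine the mark.

```bash
python3 - <<'E'
from h import *
import pickle; cw=pickle.load(open('w7.pkl','rb'))
print('now'); angs(cw,np.array([(126,91),(373,188),(77,322),(292,398)])*.64)
p7=readout.get_state()['eef_pos']
c1=dict(cw); c1['eye']=np.array(cw['eye'])+np.array([.5315,-.1809,.3111])-p7
im=cv2.imread('pics/w1.png')[:,:,::-1].astype(int); m=(im[...,0]>110)&(im[...,1]<60)&(im[...,2]<60); m[:, :140]=0; m[:,200:]=0
ys,xs=np.nonzero(m); print(len(xs),xs.min(),xs.max(),ys.min(),ys.max())
px=[(xs.min()+xs.max())/2,(ys.min()+ys.max())/2]
print('w1'); B,A=solve(c1,[(173,46),(235,202),(103.5,248.5),(28.5,111)],(160.5,215)); print(px); 
P=back(c1,[px],.006)[0]; print(P,np.degrees(np.arctan2(*(P[:2]-A)[::-1])),np.hypot(*(P[:2]-A)))
c=cam('top','t7.png'); G=proj(c,[[*circ(x,.095),.225] for x in (41,131,-49,-139)]); r=refine(c,refine(c,G)); angs(c,r)
# pad outline in top0 vs prediction for candidate mark angles
im=cv2.imread('pics/top0.png')[:,:,::-1].astype(float); red=np.clip(im[...,0]-im[...,1:].max(2)-60,0,None)[226:240,246:262]
for a in(171,172,173,174,175,176,177,178):
    ang=np.linspace(0,2*np.pi,60); q=circ(a,.158); poly=proj(c,[[q[0]+.015*np.cos(t),q[1]+.015*np.sin(t),.006] for t in ang])
    mk=np.zeros((140,160),np.uint8); cv2.fillPoly(mk,[((poly+.5-[246,226])*10).astype(np.int32)],1)
    mk=cv2.resize(mk.astype(np.float32),(16,14),interpolation=cv2.INTER_AREA)
    print(a,round(np.corrcoef(mk.ravel(),red.ravel())[0,1],3))
E
```

```text
now
[[80.6, 58.2], [238.7, 120.3], [49.3, 206.1], [186.9, 254.7]] [  41.54  -48.63  130.26 -139.77] [0.0956 0.0943 0.0969 0.0928]
34 153 167 206 222
w1
balls [[0.6257, -0.0876], [0.5185, -0.17], [0.4352, -0.0639], [0.5426, 0.0192]] axis [ 0.5305 -0.0756] r [0.0959 0.0952 0.096  0.0955]
ball ang [ -7.2 -97.2 173.   82.7]
pad [ 0.3777 -0.0609  0.006 ] ang 174.52 r 0.1535
[np.float64(160.0), np.float64(214.0)]
[ 0.37929538 -0.05962859  0.006     ] 173.98619317452403 0.1520422443327611h.py:40: RuntimeWarning: invalid value encountered in scalar divide
  yy,xx=np.mgrid[-6:7,-6:7]; out.append((u0+(m*xx).sum()/m.sum(),v0+(m*yy).sum()/m.sum()))
Traceback (most recent call last):
  File "h.py", line 39, in refine
    u0,v0=int(round(u)),int(round(v)); w=g[v0-6:v0+7,u0-6:u0+7]; m=np.clip(70-w,0,None)
              ~~~~~^^^
ValueError: cannot convert float NaN to integer
```

Mark angle ≈174.3° (three measurements agree). The arms are at 40.9° mod 90 and need 39.3°, so a final nudge of about 1.6° is left.

```bash
python3 - <<'E'
from h import *
plan([[.472,-.0445,.311],[.472,-.0445,.206],[.4774,-.037,.206]],4)
E
```

```text
[ 0.5385 -0.1759  0.3116]
4 x [0.0, -3.6, 0.6] -> [ 0.472 -0.044  0.311]
3 x [3.5, -0.0, -0.0] -> [ 0.472 -0.044  0.206]
1 x [0.1, -0.7, -0.8] -> [ 0.477 -0.037  0.206]
```

Emit:
drive_tool([
  [0,-3.6,0.6,0,0],
  [0,-3.6,0.6,0,0],
  [0,-3.6,0.6,0,0],
  [0,-3.6,0.6,0,0],
  [0,0,0,0,0],
  [0,0,0,0,0],
  [3.5,0,0,0,0],
  [3.5,0,0,0,0],
  [3.5,0,0,0,0],
  [0,0,0,0,0],
])

```text
time: 9.2
eef_pos: [0.4692, -0.0466, 0.2008]
tcp_rot: [-0.695, -0.11, 0.702, -0.106]
contact_force: [-0.2, -0.1, 0.0]
opening: 0.001
```

```bash
python3 - <<'E'
from h import *
plan([[.4774,-.037,.206]],4)
E
```

```text
[ 0.4692 -0.0466  0.2008]
1 x [-0.5, -0.7, -1.1] -> [ 0.477 -0.037  0.206]
```

Emit:
drive_tool([
  [0,0,0,0,0],
  [0,0,0,0,0],
])

```text
time: 9.4
eef_pos: [0.4739, -0.0477, 0.2088]
tcp_rot: [0.7, 0.108, -0.698, 0.109]
contact_force: [-0.4, 0.2, -0.3]
opening: 0.001
```

```bash
python3 - <<'E'
from h import *
plan([[.4774,-.037,.206]],4)
E
```

```text
[ 0.4739 -0.0477  0.2088]
1 x [0.3, -0.9, -0.7] -> [ 0.477 -0.037  0.206]
```

Emit:
drive_tool([
  [0,-0.2,-0.2,0,0],
  [0,-0.2,-0.1,0,0],
  [0,-0.2,-0.2,0,0],
  [0,-0.1,-0.1,0,0],
  [0,0,0,0,0],
  [0,0,0,0,0],
])

```text
time: 10.0
eef_pos: [0.4759, -0.0383, 0.2064]
tcp_rot: [-0.699, -0.108, 0.699, -0.108]
contact_force: [-0.3, -0.2, -0.8]
opening: 0.003
```

```bash
python3 - <<'E'
from h import *
c=cam('top','t8.png'); plan([[.4774,-.037,.206]],4)
G=proj(c,[[*circ(x,.095),.225] for x in (41,-49,-139)]); angs(c,refine(c,refine(c,G)))
E
```

```text
[ 0.4759 -0.0383  0.2063]
1 x [0.0, -0.1, -0.2] -> [ 0.477 -0.037  0.206]
[[234.4, 140.2], [287.4, 143.9], [283.6, 196.5]] [  41.57  -48.97 -139.42] [0.0953 0.095  0.0949]
```

Emit:
drive_tool([
  [0,-0.1,-0.1,0,0],
  [0,-0.1,-0.1,0,0],
  [0,0,0,0,0],
  [0,0,0,0,0],
])

```text
time: 10.45
eef_pos: [0.4772, -0.0358, 0.2062]
tcp_rot: [-0.699, -0.108, 0.699, -0.108]
contact_force: [-0.3, -1.5, -0.1]
opening: 0.006
```

```bash
python3 - <<'E'
from h import *
c=cam('top','t8.png'); print(readout.get_state()['eef_pos'])
G=proj(c,[[*circ(x,.095),.225] for x in (41,-49,-139)]); angs(c,refine(c,refine(c,G)))
E
```

```text
[ 0.4772031  -0.03581311  0.20622861]
[[235.5, 139.3], [288.2, 144.9], [282.6, 197.4]] [  39.38  -51.01 -141.47] [0.0953 0.0949 0.0949]
```

38.97° against a target of about 39.3°, which is within measurement error. I'll back off, lift and retract to the side.

Emit:
drive_tool([
  [0,0.3,0.3,0,0],
  [0,0.3,0.3,0,0],
  [-3.5,0,0,0,0],
  [-3.5,0,0,0,0],
  [-3.5,0,0,0,0],
  [0,3.6,-0.6,0,0],
  [0,3.6,-0.6,0,0],
  [0,3.6,-0.6,0,0],
  [0,3.6,-0.6,0,0],
  [0,0,0,0,0],
])

```text
time: 11.5
eef_pos: [0.5405, -0.1768, 0.3104]
tcp_rot: [-0.699, -0.107, 0.699, -0.107]
contact_force: [-0.3, 0.6, 0.6]
opening: -0.005
```

Emit:
drive_tool([
  [0,4.2,4,0,0],
  [0,4.2,4,0,0],
  [0,4.2,4,0,0],
  [0,4.2,4,0,0],
  [0,4.2,4,0,0],
  [0,4.2,4,0,0],
  [0,2.1,4,0,0],
  [0,2.1,4,0,0],
  [0,0,0,0,0],
  [0,0,0,0,0],
])

```text
time: 12.5
eef_pos: [0.3442, -0.5073, 0.3111]
tcp_rot: [0.699, 0.108, -0.699, 0.107]
contact_force: [-0.5, -0.1, 0.1]
opening: -0.001
```

```bash
python3 - <<'E'
from h import *
c=cam('top','t9.png'); f=cam('scene','s9.png')
G=proj(c,[[*circ(x,.095),.225] for x in (39,129,-51,-141)]); r=refine(c,refine(c,G)); angs(c,r)
c0=dict(c); c0['frame']=cv2.imread('pics/top0.png')[:,:,::-1]
G=proj(c,[[*circ(x,.095),.225] for x in (-7.5,82.5,-97.5,172.5)]); angs(c0,refine(c0,refine(c0,G)))
t=cv2.imread('pics/t9.png')[115:245,205:315]
cv2.imwrite('pics/m9.png',np.hstack([cv2.resize(t,(400,473),interpolation=cv2.INTER_CUBIC),cv2.resize(cv2.imread('pics/s9.png')[90:326,150:350],(400,473))]))
E
```

```text
[[235.5, 139.2], [229.2, 191.5], [288.1, 145.3], [282.5, 197.3]] [  39.38  128.92  -51.32 -141.4 ] [0.0954 0.0959 0.0942 0.0947]
[[263.9, 131.5], [221.4, 163.0], [296.3, 173.1], [253.9, 205.4]] [ -7.11  82.72 -97.64 172.54] [0.0951 0.0963 0.0947 0.0957]
```

View pics/m9.png

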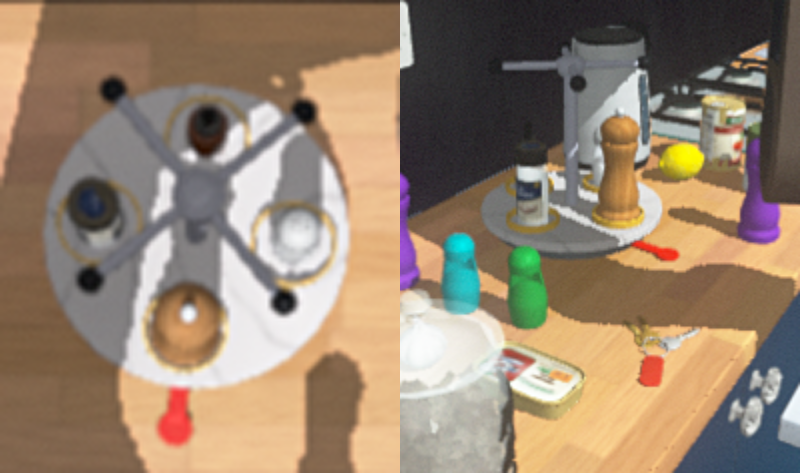

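The mill stands directly behind the red pad (mill seat 173.9°, mark about 174.3°). All pieces are upright in their seats, and the robot is clear.

```bash
python3 -c "
from h import *
print(sign_off())"
```

```text
the job is handed in; nothing more can be done
None
```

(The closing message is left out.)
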